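# Click the feeding day wheel round to its pointer

## Robot

A 6-joint arm with a two-finger parallel gripper is mounted at the origin on the work surface. World frame = base frame: x ahead of the robot, y to its left, z up, the work surface at z = 0. Lengths are in m, angles in rad, forces in N, time in s.
With the tool pointing down it reaches from about 0.325 to 0.775 m from the base axis. Payload 5.5 kg.
Tool frame: the origin (TCP) lies midway between the tips of the shut fingers; the grasp point (between the pads) lies 19 mm behind it; z points along the fingers, x is the direction in which the jaws open and shut, and the axes are right-handed (so a half turn about z gives the same grasp; the last joint's range is limited). The gripper opens to 85 mm and grips with 20 to 120 N. Pads are 22 mm wide; open, the fingers measure 114 mm over their backs; the gripper's body (76 mm by 85 mm) begins 54 mm behind the grasp point. The pads swing forward as they close: fully open they stand 13 mm farther back than shut.
Start: joints at [1.236, 0.091, 1.231, -0, 1.82, -0.057], TCP at [0.165, 0.577, 0.231] pointing down, gripper open.
Joint ranges: [-2.87, 2.87], [-0.86, 2.18], [0.17, 2.46], [-1.51, 4.65], [0.06, 2.69], [-2.65, 2.65]. Speed limits (rad/s): [2.57, 2.57, 3.01, 3.14, 3.14, 3.14].

## Interface

Orientations are given as a rotation vector (axis times angle).
In Python, from workcell import manip gives the robot as it stands.
- The arm moves only by the shell command python3 -m inch 'ROWS' [FORCE]. ROWS is JSON, a list of rows, each a list of 5 numbers: the shift along the tool's x, y, z in cm, then the turn about the tool's z in rad, then the closure in counts, from 0 (fully open) to 255 (shut). A call has exactly 8 rows; each row shifts and turns the commanded pose from where the row before left it, along the tool's axes as they then stand; what a row does not reach is not made up. A row lasts 1/8 s, in which the tool goes at most 62.5 mm and 10.7 degrees, less where a joint would pass 70% of its speed; a pose out of reach is approached as far as the arm can. A call is refused whole if a number of a shift passes 6.25 or a number of a turn 0.188, either way. A call with a gripper value outside its range is refused whole. The fingers move at their own pace and stop on an object; FORCE is the grip in N (left out, the last holds). Time passes only in rows, so rows that do not move let the fingers close, or fill a call up. It gives the time, the measured TCP pose, the force and the opening at its end, in the units of the state.
- manip.get_state(): the state, without advancing time (a new reading comes with each control period).
- manip.camera(name): name is "scene" or "top" or "wrist"; returns (picture, depth): 384x512x3 uint8, red, green, blue; 384x512 float32, m along the optical axis (not along the pixel's ray), 0 where there is no reading.
- manip.get_calibration(name): a dict with "fx", "fy", "cx", "cy" (pixels), "rvec" (rotation vector, rad) and "tvec" (3), from world to camera coordinates, as OpenCV has them. Camera axes: x right, y down, z forward; pixel columns grow to the right and rows downward; lengths in m; the calibration is good to about 2 mm. A picture is of the moment at which its call begins: read the wrist's pose just before it. get_calibration takes no time and is no camera call; for the wrist camera it gives the pose at the moment of the call.
- manip.finish_job(): hands the job in, once; it reports no verdict.
The state is a dict: "time_s": time; "q": joint angles; "joint_velocities": joint speeds; "joint_efforts": joint torques, N m; "tool_pos": TCP position; "ee_rot": TCP orientation; "wrist_force": force on the tool from outside, world axes, zero at the start; "torque": the same for the moment, N m; "width": opening from 0.0 (shut) to 1.0 (fully open).
Only numpy, scipy, OpenCV 4.12 (cv2) and the standard library are available. Lean on these libraries where they do the work, as an engineer would, in place of code of your own. Each camera call takes 0.05 s, during which the arm holds its last target. There are 200 camera calls.

## Task

Log the feed on the pet-feeding counter: with a fingertip, flick the edge of its star-shaped wheel clockwise (seen from above), one click at a time and letting the wheel come to rest on each click, until the arm of the star that carries the steel stud points at the raised pointer on the base; do not let it run past the pointer or bring it there the other way round. Only push the wheel: do not lift, tip or shove the counter, leave the things around it where they stand, and finish with the hand clear of everything.

Things in the scene. Friction and masses are not known exactly. Their poses are not given: they have to be found in the camera images.
- counter: Pet-feeding counter: loose, weighted aluminium disc (about 2.5 kg) 150 mm across, 24 mm high, on the table, with a charcoal plastic star wheel on top. Origin: centre of the disc's underside, on the wheel's axis; z up; x points from the axis to the pointer. A nose 16 mm wide, as high as the disc, reaches 96 mm from the axis at +x and carries the pointer.
- hub (a point): Centre of the star wheel, on its vertical axis, 39 mm above the table. Wheel: heights 28 to 50 mm; hub disc of radius 32 mm; seven equal arms, one every 51.4 degrees, 12 mm wide, round-ended, reaching 58 mm from the axis. Gaps between arms are 33 mm wide at 52 mm from the axis, open outwards, upwards and down to the disc. This point's axes are the counter's and do not turn.
- pointer (a point): Inner end of the fixed steel pointer, a bar 6 mm wide, 34 mm long, lying radially on the nose from 61 to 95 mm from the axis, its top 29 mm above the table (it clears the arms). This point is on its top, at its inner end.
- stud (a point): Top of the steel domed stud (14 mm across, 6 mm high) that stands on just one of the seven arms, 46 mm from the wheel's axis, 56 mm above the table. It turns with the wheel.
- day_wheel (a joint): Wheel angle, rad; grows clockwise seen from above; 0: studded arm at the pointer. A spring pulls it to the nearest multiple of 2pi/7 (0.898); pushed half a click (0.449) it snaps to the next and stops unless pushed on. Takes about 2 to 3 N at an arm's end. Starts 3 or 4 clicks before 0 (about -2.69 or -3.59), settling in the first half second. Turns either way.
- canister: Charcoal screw-top polypropylene canister, 82 mm across, 92 mm high, standing near the counter; a bystander. Origin at the centre of its underside.
- ramekin: White ceramic ramekin, 84 mm across, 45 mm high, near the counter; a bystander. Origin at the centre of its underside.
- feeding_ring: Round orange plastic feeding ring lying flat, 90 mm across, 14 mm high, near the counter; a bystander. Origin at the centre of its underside.
- slate: Flat slate offcut, 150 x 95 x 8 mm, well to the left; a bystander. Origin at the centre of its underside.
- strainer: Chrome tea strainer, bowl 66 mm across and 30 mm high, handle reaching 145 mm to its -x; a bystander well to the right. Origin under the bowl.
- spice_jar: Small jar, 48 mm across, 85 mm high; a bystander well to the right. Origin at the centre of its underside.
- scoop: Spoon-shaped scoop, 160 mm long, lying along its x; a bystander well to the left.
Mind the look-alikes: they are no part of the job. Several things have the shape of the counter; the one meant has the colours described above.

How it is judged:
By the outcome, as a careful person would: the job done as asked, in the order asked, and still so for the second after the job is handed in, with the robot touching nothing.
It also fails if it takes over 54 s, if anything falls off the work surface, if the arm or the gripper's body presses on something with over 40 N, if the wrist force passes 120 N, or if a joint passes its speed limit or range.

## Working session

There is one attempt and no reset: what is moved stays moved. The work goes in short steps, Python scripts to look and compute and a shell command to move; the robot and the scene stay as the last step left them, time stands still between calls to the robot, and variables do not carry over. Pictures are saved under pics/ and viewed, about 8 in all and at most 12, crops included, and the job is handed in when it is done.

```bash
mkdir -p pics; ls
python3 - <<'E'
from workcell import manip
import cv2,numpy as np
s=manip.get_state();print(s)
for n in("top","scene"):
    im,d=manip.camera(n);c=manip.get_calibration(n);print(n,c)
    cv2.imwrite(f"pics/{n}0.png",im[:,:,::-1]);np.savez(f"{n}0.npz",im=im,d=d,**c)
E
```

```text
pics
{'time_s': 0.0, 'q': array([ 1.23630387e+00,  9.18940529e-02,  1.23190458e+00, -3.22455635e-05,
        1.81978487e+00, -5.66930022e-02]), 'joint_velocities': array([-0.0019072 , -0.0004079 ,  0.0007853 ,  0.00251621, -0.00067195,
        0.00059301]), 'joint_efforts': array([ 3.14847442e-03, -4.58725262e+01, -4.18041658e+01,  1.88865656e-04,
        1.12135833e-02,  2.13002880e-05]), 'tool_pos': array([0.1644595 , 0.57672833, 0.23011923]), 'ee_rot': array([ 2.50671507,  1.89178698, -0.00257064]), 'wrist_force': array([ 0.31090547, -0.21819778, -0.1107888 ]), 'torque': array([-0.00548976,  0.02844744, -0.03151095]), 'width': 1.0001665304875085}
top {'fx': 442.6795797129443, 'fy': 442.6795797129443, 'cx': 258.208639874231, 'cy': 190.85192087654067, 'rvec': array([ 2.15219491, -2.12098338,  0.19556839]), 'tvec': array([-0.01727616,  0.56982817,  1.33942987])}
scene {'fx': 405.96773766837947, 'fy': 405.96773766837947, 'cx': 252.82300773570367, 'cy': 192.5252355506582, 'rvec': array([ 1.85428409,  1.87384802, -0.57856998]), 'tvec': array([ 0.01295254, -0.43084936,  1.67214524])}
```

View pics/top0.png

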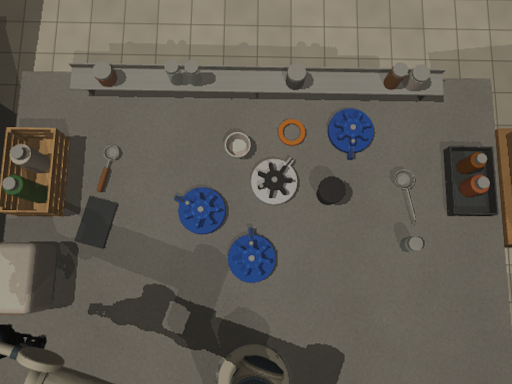

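Four counter shapes: blue at (201,210), (252,258) and (352,131), and an aluminium disc with a charcoal star at (274,181). The last one fits the description. I'll confirm it in a crop and measure it.

```bash
cat > h.py <<'E'
import numpy as np,cv2
def ray(c,u,v,z):
    R,_=cv2.Rodrigues(c['rvec']);t=np.array(c['tvec'])
    o=-R.T@t;d=R.T@np.array([(u-c['cx'])/c['fx'],(v-c['cy'])/c['fy'],1]);return o+d*(z-o[2])/d[2]
def proj(c,P):
    K=np.array([[c['fx'],0,c['cx']],[0,c['fy'],c['cy']],[0,0,1.]])
    return cv2.projectPoints(np.float64(P).reshape(-1,1,3),np.array(c['rvec']),np.array(c['tvec']),K,None)[0][:,0]
E
python3 - <<'E'
from h import *
from workcell import manip
im,d=manip.camera("top");c=manip.get_calibration("top")
cr=im[140:220,225:365,::-1];cv2.imwrite("pics/c1.png",cv2.resize(cr,None,fx=5.7,fy=5.7,interpolation=cv2.INTER_CUBIC))
for n,u,v,z in[("hub",274.5,180,.05),("ptr tip",293,159,.029),("canister",331,190,.092),("ramekin",237.5,145,.045),("ring",291.5,132,.014),("blueA",201,209,.05),("blueB",252,258,.05),("blueC",352,130,.05)]:
    print(n,ray(c,u,v,z).round(3))
print(manip.get_state()['time_s'])
E
```

```text
hub [ 0.605 -0.06   0.05 ]
ptr tip [ 0.68  -0.12   0.029]
canister [ 0.569 -0.23   0.092]
ramekin [0.719 0.059 0.045]
ring [ 0.775 -0.116  0.014]
blueA [0.51  0.168 0.05 ]
blueB [0.361 0.007 0.05 ]
blueC [ 0.773 -0.308  0.05 ]
0.15
```

View pics/c1.png

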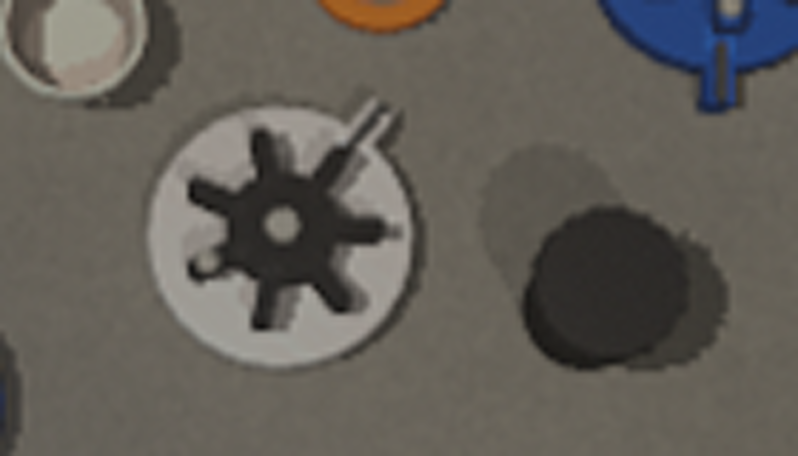

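The crop confirms it: a bright aluminium disc and charcoal star, with the hub at full-image (274.8,179.3) and the pointer to the upper right. The stud is at (261.5,185.6), about 154° short of the pointer, so 3 clicks. I'll move above the counter with the fingers shut and look again.

```bash
python3 -m inch '[[-2.7,3.63,0,0,255],[-2.7,3.63,0,0,255],[-2.7,3.63,0,0,255],[-2.7,3.63,0,0,255],[-2.7,3.63,0,0,255],[-2.7,3.63,0,0,255],[-2.7,3.63,0,0,255],[-2.7,3.63,0,0,255]]'
python3 -m inch '[[-2.7,3.63,0,0,255],[-2.7,3.63,0,0,255],[-2.7,3.63,0,0,255],[-2.7,3.63,0,0,255],[-2.7,3.63,0,0,255],[-2.7,3.63,0,0,255],[-2.7,3.63,0,0,255],[0,0,0,0,255]]'
python3 - <<'E'
from h import *
from workcell import manip
s=manip.get_state();print(s['time_s'],s['q'].round(3),s['tool_pos'],s['ee_rot'])
out=[]
for n in("top","wrist","scene"):
    im,d=manip.camera(n);c=manip.get_calibration(n);np.savez(n+"1.npz",im=im,d=d,**c)
    p=proj(c,[[.605,-.06,.05]])[0];print(n,p);out.append((n,im,p))
T=out[0][1][140:220,235:315,::-1]
S=out[2]; u,v=map(int,S[2]); Sc=S[1][v-40:v+40,u-40:u+40,::-1]
A=np.hstack([cv2.resize(T,(384,384),interpolation=2),cv2.resize(Sc,(384,384),interpolation=2)])
cv2.imwrite("pics/ts1.png",A);cv2.imwrite("pics/w1.png",out[1][1][:,:,::-1])
E
```

```text
time_s: 1.15
tool_pos: [0.3852, 0.2883, 0.231]
ee_rot: [-2.508, -1.893, 0.0]
wrist_force: [0.6, 0.7, 0.1]
width: 0.0
time_s: 2.15
tool_pos: [0.5779, 0.0357, 0.2297]
ee_rot: [-2.511, -1.887, 0.003]
wrist_force: [-0.7, 0.1, -0.9]
width: -0.0
2.15 [ 3.000e-03  3.600e-02  1.291e+00 -1.000e-03  1.817e+00 -1.286e+00] [0.57793271 0.03570172 0.22974248] [-2.51057607 -1.88713083  0.00339331]
top [274.56954834 180.11158671]
wrist [173.9579667  219.55660494]
scene [237.21252373 203.05802806]
```

View pics/w1.png

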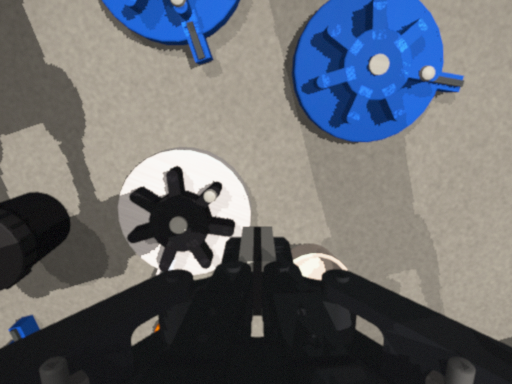

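View pics/ts1.png

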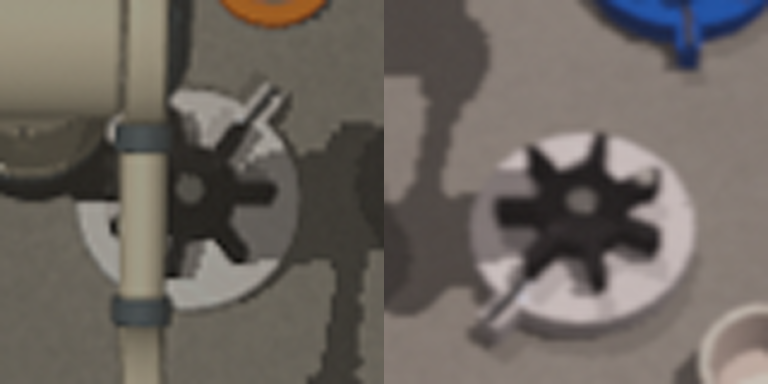

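Wrist view: hub at about (178,225), stud at (210,196), fingertips at about (258,230). The scene view is unobstructed: hub at crop (582,198), stud at (650,178), pointer at lower left. Now to triangulate across the views.

Run:
```python
from h import *
def ld(n): z=np.load(n);return {k:z[k] for k in z.files}
t,w,s=ld("top0.npz"),ld("wrist1.npz"),ld("scene1.npz")
def cen(c,u,v,r,thr,z):  # bright blob centroid
    g=c['im'].min(2).astype(float);y0,x0=int(v)-r,int(u)-r
    G=g[y0:y0+2*r+1,x0:x0+2*r+1];m=np.clip(G-thr,0,None);yy,xx=np.mgrid[0:2*r+1,0:2*r+1]
    a,b=x0+(m*xx).sum()/m.sum(),y0+(m*yy).sum()/m.sum();return (a,b),ray(c,a,b,z)
for nm,c,u,v,z,r,th in[("hub t",t,274.8,179.3,.051,3,70),("hub w",w,178,225,.051,10,80),("hub s",s,237+(582-384-192)/4.8,203+(198-192)/4.8,.051,3,70),
  ("stud t",t,261.5,185.6,.056,3,70),("stud w",w,210,196,.056,7,110),]:
    p,X=cen(c,u,v,r,th,z);print(nm,np.round(p,1),X.round(4))
X=ray(s,237+(650-384-192)/4.8,203+(178-192)/4.8,.056);print("stud s",X.round(4))
for a,b in[((352,150),(378,108))]:
  for q in(a,b):print("ptr t",ray(t,225+q[0]/5.7,140+q[1]/5.7,.029).round(4))
for q in((530,278),(484,322)):print("ptr s",ray(s,237+(q[0]-576)/4.8,203+(q[1]-192)/4.8,.029).round(4))
# disc centre, bright areas at z .024
for n,c,th in(("t",t,95),("w",w,150)):
  g=(c['im'].min(2)>th).astype(np.uint8);p=proj(c,[.605,-.06,.024])[0]
  k,l,st,_=cv2.connectedComponentsWithStats(g);
  m=np.zeros_like(g);R=24 if n=="t" else 68
  cv2.circle(m,tuple(int(x) for x in p),R,1,-1);pts=np.argwhere(g*m)[:,::-1].astype(np.int32)
  h=cv2.convexHull(pts);e=cv2.minEnclosingCircle(h);print("disc",n,e,ray(c,*e[0],.024).round(4))
# finger tips in the wrist view
for dx in(-.0145,.0145):
  pass
from workcell import manip
S=manip.get_state();R,_=cv2.Rodrigues(S['ee_rot']);P=S['tool_pos']
print("tip corners px",proj(w,[P+R@np.array([a,b,0]) for a in(-.0145,.0145) for b in(-.011,.011)]).round(0).tolist())
```

```text
hub t [274.1 178.9] [ 0.6086 -0.0583  0.051 ]
hub w [178.1 225. ] [ 0.6116 -0.0576  0.051 ]
hub s [237.8 204.5] [ 0.6112 -0.0579  0.051 ]
stud t [260.2 183.8] [ 0.5914 -0.0147  0.056 ]
stud w [210.9 197.1] [ 0.5909 -0.0141  0.056 ]
stud s [ 0.5969 -0.0122  0.056 ]
ptr t [ 0.655  -0.0999  0.029 ]
ptr t [ 0.6796 -0.1145  0.029 ]
ptr s [ 0.6585 -0.0894  0.029 ]
ptr s [ 0.6918 -0.1175  0.029 ]
disc t ((273.5, 180.5), 23.717182159423828) [ 0.6089 -0.0578  0.024 ]
disc w ((179.0, 211.0), 68.0000991821289) [ 0.6043 -0.0605  0.024 ]
tip corners px [[227.0, 223.0], [228.0, 266.0], [289.0, 222.0], [288.0, 266.0]]
```

Hub ≈ (0.610, −0.058), with all three views within 3 mm. The stud is at 114° and 48 mm from the axis (expected 46), and the pointer at about −39°, so 3 clicks holds. Next I go above the gap at azimuth 89.5° with tool x radial.

```bash
python3 -m inch '[[-1.33,2.07,0,0,255],[-1.33,2.07,0,0,255],[0,0,0,-0.135,255],[0,0,0,-0.135,255],[0,0,5,0,255],[0,0,5,0,255],[0,0,5,0,255],[0,0,0,0,255]]'
python3 - <<'E'
from h import *
from workcell import manip
manip.camera("top");manip.camera("top")
S=manip.get_state();R,_=cv2.Rodrigues(S['ee_rot']);P=S['tool_pos']
H=np.array([.610,-.058]);d=P[:2]-H
print(S['time_s'],P,"heading",np.degrees(np.arctan2(R[1,0],R[0,0])),"az",np.degrees(np.arctan2(d[1],d[0])),"r",np.hypot(*d))
im,_=manip.camera("wrist");cv2.imwrite("pics/w2.png",im[:,:,::-1])
c=manip.get_calibration("wrist")
print(proj(c,[P+R@np.array([0,0,0]),[.61,-.058,.05]]))
E
```

```text
time_s: 3.3
tool_pos: [0.6061, 0.0028, 0.0764]
ee_rot: [-2.223, -2.21, 0.01]
wrist_force: [0.7, 0.4, 0.6]
width: -0.0
3.4 [0.60987237 0.00219044 0.08309579] heading 89.6228873487418 az 90.12149270058394 r 0.06019057798929471
[[257.34148071 241.52114641]
 [152.1384711  218.23830008]]
```

View pics/w2.png

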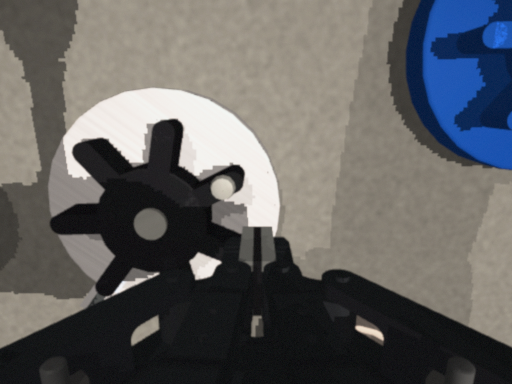

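Run:
```python
from h import *
from workcell import manip
from scipy.optimize import least_squares
c=manip.get_calibration("wrist")
X=np.array([ray(c,u,v,.05)[:2] for u,v in[(169,119),(77,145),(51,221),(101,291)]]);print(X.round(4))
a=np.radians(51.43)*np.arange(4)
f=lambda p:(np.c_[p[0]+p[2]*np.cos(p[3]+a),p[1]+p[2]*np.sin(p[3]+a)]-X).ravel()
r=least_squares(f,[.61,-.058,.058,np.radians(170)]);print(r.x[:3],np.degrees(r.x[3]),r.fun.round(4)); 
print("stud",ray(c,222.5,188,.056),"hub",ray(c,150.5,223.5,.051))
```

```text
[[ 0.5545 -0.0441]
 [ 0.5678 -0.0947]
 [ 0.6113 -0.1162]
 [ 0.6569 -0.0935]]
[ 0.61166449 -0.0576379   0.05811334] 167.38325431484728 [ 0.0005 -0.0009 -0.0015  0.0006  0.0006  0.0004  0.0003 -0.0002]
stud [ 0.59073761 -0.01645321  0.056     ] hub [ 0.61281822 -0.05888467  0.051     ]
```

The fit is good: hub (0.6117, −0.0576), arm radius 58.1 mm (expected 58), arms at 116°, 64.5°, 13.1° and −38.3°. I'll correct by about 2 mm and insert in the gap at 90°.

```bash
python3 -m inch '[[-0.08,0.16,0,-0.01,255],[0,0,0,0,255],[0,0,1.2,0,255],[0,0,1.2,0,255],[0,0,1.2,0,255],[0,0,1,0,255],[0,0,0,0,255],[0,0,0,0,255]]'
```

```text
time_s: 4.45
tool_pos: [0.6114, 0.0005, 0.0356]
ee_rot: [2.219, 2.224, 0.0]
wrist_force: [0.1, -0.1, 0.9]
width: 0.001
```

In the gap with no contact force. Sweeping one click (0.9 rad in 16 rows).

```bash
python3 -m inch '[[-0.01,0.33,0,0.056,255],[-0.01,0.33,0,0.056,255],[-0.01,0.33,0,0.056,255],[-0.01,0.33,0,0.056,255],[-0.01,0.33,0,0.056,255],[-0.01,0.33,0,0.056,255],[-0.01,0.33,0,0.056,255],[-0.01,0.33,0,0.056,255]]'
python3 -m inch '[[-0.01,0.33,0,0.056,255],[-0.01,0.33,0,0.056,255],[-0.01,0.33,0,0.056,255],[-0.01,0.33,0,0.056,255],[-0.01,0.33,0,0.056,255],[-0.01,0.33,0,0.056,255],[-0.01,0.33,0,0.056,255],[0,0,0,0,255]]'
python3 -m inch '[[0,0,0,0,255],[0,0,0,0,255],[0,0,-1.1,0,255],[0,0,-1.1,0,255],[0,0,-1.1,0,255],[0,0,-1.1,0,255],[0,0,0,0,255],[0,0,0,0,255]]'
cat > look.py <<'E'
from h import *
from workcell import manip
import sys
k=sys.argv[1]
S=manip.get_state();P=S['tool_pos'];R,_=cv2.Rodrigues(S['ee_rot']);d=P[:2]-np.array([.6117,-.0576])
print(S['time_s'],P,"heading",np.degrees(np.arctan2(R[1,0],R[0,0])),"az",np.degrees(np.arctan2(d[1],d[0])),"r",np.hypot(*d))
s,_=manip.camera("scene");c=manip.get_calibration("wrist");w,_=manip.camera("wrist")
print("predicted hub px",proj(c,[[.6117,-.0576,.051]]))
A=np.hstack([w[:,:,::-1],cv2.resize(s[163:243,207:267,::-1],(288,384),interpolation=2)]);cv2.imwrite(f"pics/l{k}.png",A)
E
python3 look.py 1
```

```text
time_s: 5.45
tool_pos: [0.637, -0.0052, 0.0361]
ee_rot: [2.659, 1.673, 0.001]
wrist_force: [-1.6, 0.3, 0.1]
width: -0.005
time_s: 6.45
tool_pos: [0.6556, -0.0193, 0.036]
ee_rot: [2.932, 1.126, 0.002]
wrist_force: [0.1, 0.3, 0.2]
width: -0.002
time_s: 7.45
tool_pos: [0.655, -0.0191, 0.079]
ee_rot: [-2.933, -1.126, 0.001]
wrist_force: [-0.5, -1.1, 0.2]
width: 0.001
7.45 [ 0.65498791 -0.01914429  0.07900523] heading 41.99774294615994 az 41.616943827638906 r 0.05790237144792186
predicted hub px [[152.57149404 223.11506642]]
```

View pics/l1.png

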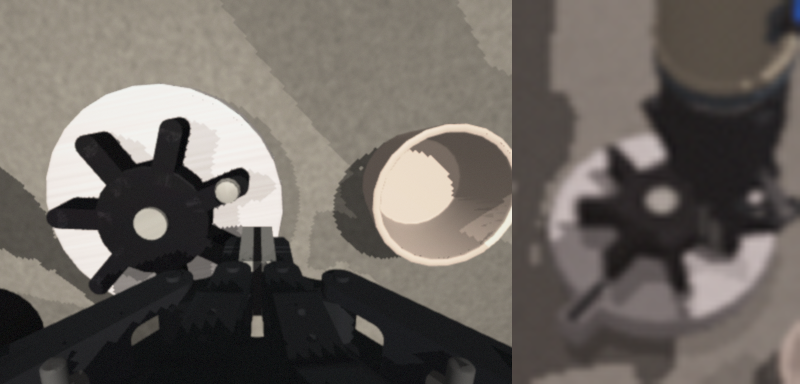

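Click 1 done: the stud has moved exactly one arm on (now at (227,190), same place relative to the turned tool). The hub sits at its predicted pixel, so the counter hasn't moved. Re-centring by 3°, then click 2.

```bash
python3 -m inch '[[0.1,0.29,0,0.055,255],[0,0,0,0,255],[0,0,1.1,0,255],[0,0,1.1,0,255],[0,0,1.1,0,255],[0,0,1,0,255],[0,0,0,0,255],[0,0,0,0,255]]'
python3 -m inch '[[-0.01,0.33,0,0.056,255],[-0.01,0.33,0,0.056,255],[-0.01,0.33,0,0.056,255],[-0.01,0.33,0,0.056,255],[-0.01,0.33,0,0.056,255],[-0.01,0.33,0,0.056,255],[-0.01,0.33,0,0.056,255],[-0.01,0.33,0,0.056,255]]'
python3 -m inch '[[-0.01,0.33,0,0.056,255],[-0.01,0.33,0,0.056,255],[-0.01,0.33,0,0.056,255],[-0.01,0.33,0,0.056,255],[-0.01,0.33,0,0.056,255],[-0.01,0.33,0,0.056,255],[-0.01,0.33,0,0.056,255],[0,0,0,0,255]]'
python3 -m inch '[[0,0,0,0,255],[0,0,0,0,255],[0,0,-1.1,0,255],[0,0,-1.1,0,255],[0,0,-1.1,0,255],[0,0,-1.1,0,255],[0,0,0,0,255],[0,0,0,0,255]]'
python3 look.py 2
```

```text
time_s: 8.55
tool_pos: [0.658, -0.0206, 0.0366]
ee_rot: [2.963, 1.045, 0.001]
wrist_force: [-0.4, 0.1, 0.9]
width: -0.003
time_s: 9.55
tool_pos: [0.6698, -0.0437, 0.0373]
ee_rot: [-3.121, -0.358, -0.003]
wrist_force: [-0.6, 1.1, -0.5]
width: -0.002
time_s: 10.55
tool_pos: [0.6704, -0.0674, 0.0371]
ee_rot: [3.131, -0.254, 0.002]
wrist_force: [0.6, -0.0, 0.1]
width: -0.001
time_s: 11.55
tool_pos: [0.6698, -0.0672, 0.08]
ee_rot: [-3.131, 0.254, 0.001]
wrist_force: [-0.3, 0.7, -0.6]
width: 0.002
11.55 [ 0.66982181 -0.06715262  0.07998791] heading -9.285871613726908 az -9.333412310998915 r 0.058901592734195436
predicted hub px [[151.59614531 222.45768577]]
```

View pics/l2.png

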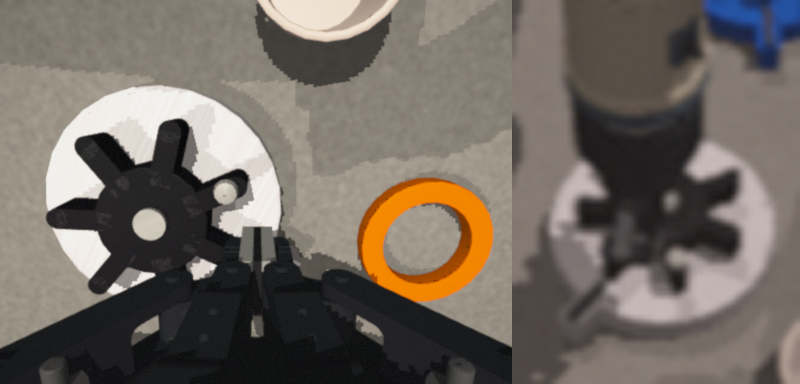

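Click 2 done: the stud is again one arm on at (225,192), and the hub is at (149,224) against (152,222) predicted. Now the last click. The tip at 37 mm clears the 29 mm pointer.

```bash
python3 -m inch '[[0,0.33,0,0.056,255],[0,0,0,0,255],[0,0,1.1,0,255],[0,0,1.1,0,255],[0,0,1.1,0,255],[0,0,1,0,255],[0,0,0,0,255],[0,0,0,0,255]]'
python3 -m inch '[[-0.01,0.33,0,0.056,255],[-0.01,0.33,0,0.056,255],[-0.01,0.33,0,0.056,255],[-0.01,0.33,0,0.056,255],[-0.01,0.33,0,0.056,255],[-0.01,0.33,0,0.056,255],[-0.01,0.33,0,0.056,255],[-0.01,0.33,0,0.056,255]]'
python3 -m inch '[[-0.01,0.33,0,0.056,255],[-0.01,0.33,0,0.056,255],[-0.01,0.33,0,0.056,255],[-0.01,0.33,0,0.056,255],[-0.01,0.33,0,0.056,255],[-0.01,0.33,0,0.056,255],[-0.01,0.33,0,0.056,255],[0,0,0,0,255]]'
python3 -m inch '[[0,0,0,0,255],[0,0,0,0,255],[0,0,-1.1,0,255],[0,0,-1.1,0,255],[0,0,-1.1,0,255],[0,0,-1.1,0,255],[0,0,0,0,255],[0,0,0,0,255]]'
python3 look.py 3
```

```text
time_s: 12.65
tool_pos: [0.6696, -0.0704, 0.0376]
ee_rot: [3.123, -0.342, 0.001]
wrist_force: [0.2, -0.5, -0.1]
width: -0.002
time_s: 13.65
tool_pos: [0.6591, -0.094, 0.0384]
ee_rot: [-2.967, 1.029, -0.004]
wrist_force: [2.2, -0.7, -0.1]
width: -0.001
time_s: 14.65
tool_pos: [0.641, -0.1092, 0.0382]
ee_rot: [-2.712, 1.585, -0.002]
wrist_force: [0.4, 0.3, 1.1]
width: 0.002
time_s: 15.65
tool_pos: [0.6406, -0.1089, 0.081]
ee_rot: [2.712, -1.585, -0.001]
wrist_force: [-0.4, 0.2, -0.7]
width: 0.005
15.65 [ 0.64055743 -0.10894222  0.08100039] heading -60.61919568383968 az -60.66138640446614 r 0.05889630702997604
predicted hub px [[151.77050707 221.24859501]]
```

View pics/l3.png

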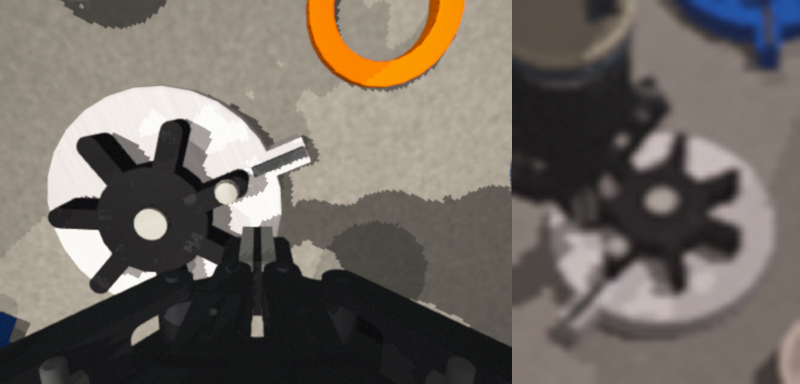

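The studded arm at (226,192) now lines up with the pointer at (280,157). Lifting straight up and clear, then a final check.

```bash
python3 -m inch '[[0,0,-3,0,255],[0,0,-4,0,255],[0,0,-4,0,255],[0,0,-4,0,255],[0,0,-3,0,255],[0,0,0,0,255],[0,0,0,0,255],[0,0,0,0,255]]'; python3 look.py 4
```

```text
time_s: 16.75
tool_pos: [0.6403, -0.1089, 0.2588]
ee_rot: [2.711, -1.585, -0.006]
wrist_force: [-1.2, -0.4, -0.3]
width: 0.005
16.75 [ 0.64025757 -0.1088572   0.25877048] heading -60.61857689842054 az -60.87595888927775 r 0.0586756751186576
predicted hub px [[203.00620613 162.30660791]]
```

View pics/l4.png

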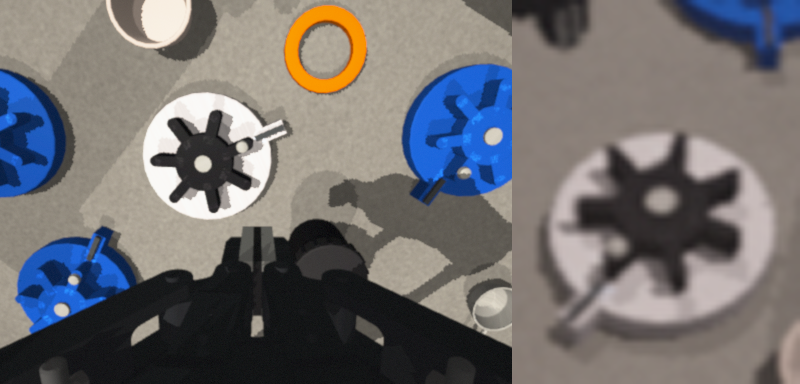

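The stud (242,147) lies on the line from the hub (203,163) to the pointer (275,130). The counter is where it was, the bystanders stand, and the hand is clear at 0.26 m.

```bash
python3 -c "
from workcell import manip
print(manip.finish_job())"
```

```text
the job is handed in; nothing more can be done
None
```

The studded arm now points at the raised pointer, and the job is handed in at about 17 s of the 54 s allowed. I picked out the aluminium counter with the charcoal star; the three blue ones are look-alikes. I pushed the wheel clockwise three clicks with the shut fingertips, lifting out and letting it rest after each one.

- **Wheel:** a picture after each click showed the stud one arm further on. In the last one, hub, stud and pointer are in line.
- **Counter:** the hub stayed within about 3 px of where I predicted it, so the counter did not move measurably. The wrist force readings, taken at the end of each move, stayed under about 2.5 N.
- **Surroundings:** the things in view (ramekin, ring, canister, blue counters) looked undisturbed. I did not measure their positions again. The slate, scoop and spice jar, well off to the sides, were not looked at again.
- **Hand:** it finished clear, 0.26 m above the table.
- **Disagreements:** early hub estimates differed by up to 3 mm between cameras. One wrist-image fit of the disc was off by about 7 mm, so I ignored it and used a fit to the arm tips, which gave a 58.1 mm radius against the stated 58 mm.

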